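Hang the lift-off door back on the oven's control box

TASK

Hang the lift-off door of the oven's control box back on its hinges: lift the door (the panel with two hinge eyes on one edge) out of its wooden holder and lower it, upright, so that both eyes go down over the two upright pins on the open control box, fully home, then let go. The door may stand open at any angle; leave the plain panel without eyes in its own holder.

Things in the scene. Friction and masses are not known exactly. Their poses are not given: they have to be found in the camera images.
- door_mid (a point): centre of the door leaf: beige panel 140 x 14 x 200 mm tall, small window, ~0.45 kg, upright in a holder whose cheeks reach 57 mm above the table. x along its width to the edge with the eyes, y its normal, z up. Eyes: two steel rings, bore 29, outside 42, 24 high, on the line x = +98, y = 0, undersides at z = -70 and +70. Stud 12 mm proud on +y face at x = -55. Bare top edge: pinch at x = 0
- lower_pin (a point): foot centre of the lower upright tapered steel pin, on its bracket face 60 mm above the table. Pin 32 mm tall, 22 across at foot, 8 at tip. x points level from pin to box, square to its open front 40 mm away; z up. A door hung with its x along this x stands straight out, clear of all. Box: beige, fixed, 150 x 200 x 260 mm tall, nothing above the pins
- upper_pin (a point): foot centre of the upper pin, 140 mm straight above the lower one, same pin and axes; its bracket is 12 mm thick. To bring the eyes over both pins from the side, the door must be 32 to 104 mm (best 65) higher than when home. Home, the undersides of the eyes rest on the bracket faces, so the door's centre is level with the point half-way between the two feet
- panel_mid (a point): centre of a plain beige panel of the same size as the door leaf (140 x 14 x 200 mm), without eyes or window, standing upright in the other holder; x along its width, y its normal. To be left there
There are look-alikes about, which are no part of the job. What is shaped like the part that bears door_mid but yellow is not meant.

How it is judged (in metres and radians):
At the end, for the whole second after the job is handed in: Both eyes of the door sit on their own pins: each pin's axis within 12 mm of the centre of its eye along and across the leaf and the eye's underside within 9 mm of the bracket face; the door upright within 10 degrees and at rest; the plain panel within 40 mm of where it stood (x of lower_pin in the frame of door_mid between 0.086 and 0.11 m and y of lower_pin in the frame of door_mid between -0.012 and 0.012 m and z of lower_pin in the frame of door_mid between -0.079 and -0.061 m and x of upper_pin in the frame of door_mid between 0.086 and 0.11 m and y of upper_pin in the frame of door_mid between -0.012 and 0.012 m and z of upper_pin in the frame of door_mid between 0.061 and 0.079 m and angle between door_mid's own z axis and vertical below 0.17 rad and linear speed of door below 0.03 m/s and distance of panel_mid from where it was at the start of the episode below 0.04 m); the robot touches nothing.
It also fails if it takes over 38 s, if anything falls off the work surface, if the arm or the gripper's body presses on something with over 40 N, if the wrist force passes 120 N, or if a joint passes its speed limit or range.

ROBOT

A 6-joint arm with a two-finger parallel gripper is mounted at the origin on the work surface. World frame = base frame: x ahead of the robot, y to its left, z up, the work surface at z = 0. Lengths are in mm, angles in rad, forces in N, time in s.
With the tool pointing down it reaches from about 350 to 975 mm from the base axis. Payload 7.1 kg.
Tool frame: the origin (TCP) lies at the very end of the fingers, on their centre line; the grasp point (between the pads) lies 19 mm behind it (ctrl.grip_depth is the distance from the TCP to the grasp point, in mm); x points along the fingers, z is the direction in which the jaws open and shut, and the axes are right-handed (so a half turn about x gives the same grasp; the last joint's range is limited). The gripper opens to 88 mm and grips with 3 to 60 N. Pads are 20 mm wide; open, the fingers measure 115 mm over their backs; the gripper's body (75 mm by 178 mm) begins 61 mm behind the grasp point.
Start: joints at [-1.14, 0.423, 1.63, -0, 1.089, -0.019], TCP at [271.755, -562.809, 222.675] pointing down, gripper open.
Joint ranges: [-3, 3], [-0.9, 2.11], [0.09, 2.58], [-1.31, 4.45], [0.11, 2.69], [-2.54, 2.54]. Speed limits (rad/s): [2.39, 2.39, 3.01, 3.14, 3.14, 3.14].

INTERFACE

Orientations are given as a unit quaternion [x, y, z, w].
In Python, from workcell import ctrl gives the robot as it stands.
- The arm moves only by the tool play_rows, never from a script. Its argument "deltas" is a list of rows, each an object of numbers: "gripper": the finger opening in cm, from 0 to 8.78; "x", "y", "z": the shift along the tool's x, y, z in cm; "rx", "ry", "rz": the turn, a rotation vector about the tool's x, y, z in rad. A call has 1 to 12 rows; each row shifts and turns the commanded pose from where the row before left it, along the tool's axes as they then stand; what a row does not reach is not made up. A row lasts 1/10 s, in which the tool goes at most 50 mm and 8.59 degrees, less where a joint would pass 70% of its speed; a pose out of reach is approached as far as the arm can. A call is refused whole if a number of a shift passes 5 or a number of a turn 0.15, either way. A call with a gripper value outside its range is refused whole. The fingers move at their own pace and stop on an object; "force" is the grip in N (left out, the last holds). Time passes only in rows, so rows that do not move let the fingers close. It gives the time, the measured TCP pose, the force and the opening at its end, in the units of the state.
- ctrl.get_obs(): the state, without advancing time (a new reading comes with each control period).
- ctrl.grab_frame(name): name is "side" or "top" or "wrist"; returns the picture (400x640x3 uint8, red, green, blue); there is no depth.
- ctrl.camera_model(name): a dict with "fx", "fy", "cx", "cy" (pixels), "rvec" (rotation vector, rad) and "tvec" (3), from world to camera coordinates, as OpenCV has them. Camera axes: x right, y down, z forward; pixel columns grow to the right and rows downward; lengths in mm; the calibration is good to about 2 mm. The wrist camera is an equidistant fisheye: a pixel r from the principal point sees the ray r / f radians off the axis. A picture is of the moment at which its call begins: read the wrist's pose just before it. camera_model takes no time and is no camera call; for the wrist camera it gives the pose at the moment of the call.
- ctrl.hand_in(): hands the job in, once; it reports no verdict.
The state is a dict: "clock": time; "joint_positions": joint angles; "qd": joint speeds; "joint_torque": joint torques, N m; "ee_pos": TCP position; "ee_rot": TCP orientation; "force": force on the tool from outside, world axes, zero at the start; "torque": the same for the moment, N m; "grip_width": finger opening in mm.
Only numpy, scipy, OpenCV 4.12 (cv2) and the standard library are available. Lean on these libraries where they do the work, as an engineer would, in place of code of your own. Each camera call takes 0.05 s, during which the arm holds its last target.

## Working session

There is one attempt and no reset: what is moved stays moved. The work goes in short steps, Python scripts to look and compute and a tool call to move; the robot and the scene stay as the last step left them, time stands still between calls to the robot, and variables do not carry over. Pictures are saved under pics/ and viewed, and the job is handed in when it is done.

Besides the shell and the picture viewer there is one more tool, called after "Call:" as name(argument=value, ...) on one line, values as JSON. play_rows: Moves the arm, as the interface text tells. Its arguments: {"type":"object","properties":{"deltas":{"type":"array"},"force":{"type":"number"}},"required":["deltas"]}

```bash
ls; mkdir -p pics
python3 - <<'E'
from workcell import ctrl
import cv2
print(ctrl.get_obs())
for n in ("side","top","wrist"):
    m=ctrl.camera_model(n); print(n,m)
    f=ctrl.grab_frame(n); cv2.imwrite(f"pics/{n}0.png",f[:,:,::-1])
E
```

```text
pics
{'clock': 0.0, 'joint_positions': array([-1.14001151e+00,  4.23796783e-01,  1.63069525e+00, -2.52541909e-05,
        1.08861871e+00, -1.90166274e-02]), 'qd': array([-0.00174417,  0.00166789, -0.00056023, -0.00159346, -0.00048572,
        0.0008867 ]), 'joint_torque': array([ 5.63159501e-04, -5.44628906e+01, -2.73664856e+01,  6.43870141e-02,
        2.26135313e-02, -9.95962660e-05]), 'ee_pos': array([ 271.51341713, -562.31654097,  221.92715232]), 'ee_rot': array([ 0.37618702,  0.59936838, -0.37561241,  0.59846153]), 'force': array([0.00242697, 0.0147074 , 0.4893113 ]), 'torque': array([-0.00750394,  0.02648502, -0.02054872]), 'grip_width': 87.2880247647391}
side {'fx': 508.3332540771121, 'fy': 508.3332540771121, 'cx': 319.3670899266709, 'cy': 201.81693108388671, 'rvec': array([ 0.52692148, -2.50799228,  1.46146376]), 'tvec': array([ 416.11606266,  275.86115278, 1009.38019813])}
top {'fx': 442.7660683656192, 'fy': 442.7660683656192, 'cx': 316.7520917094748, 'cy': 205.49985120549042, 'rvec': array([ 2.19022967, -2.16635556,  0.13187834]), 'tvec': array([ -89.720402  ,  485.98842534, 1268.19788489])}
wrist {'fx': 309.70691628693146, 'fy': 309.70691628693146, 'cx': 324.7067729868621, 'cy': 204.88190048603184, 'rvec': array([-2.45359114,  1.54067745,  0.21982862]), 'tvec': array([-624.8697379 ,  -32.67786362,  391.98641267])}
```

View pics/side0.png

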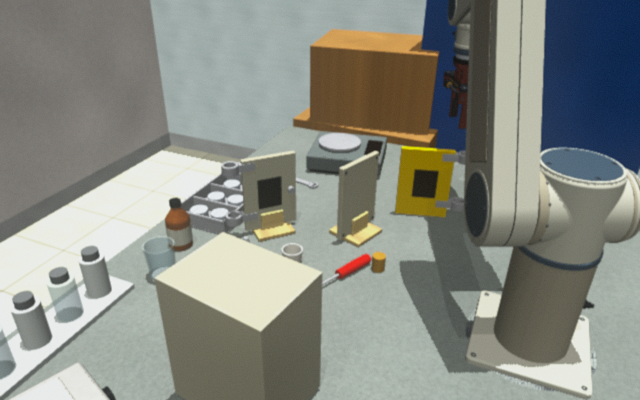

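View pics/top0.png

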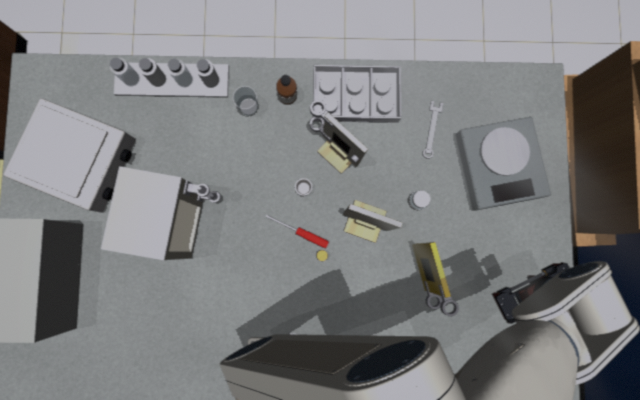

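View pics/wrist0.png

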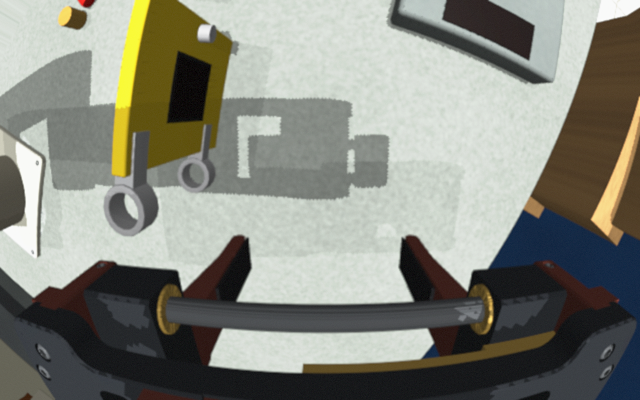

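Candidates: beige windowed panel with eyes at top (340,138) / side (270,195), which is the door. Plain panel at top (372,217) / side (357,197). Yellow look-alike at top (433,270) / side (425,182). Next, close crops.

Run:
```python
import cv2,numpy as np
t=cv2.imread("pics/top0.png"); s=cv2.imread("pics/side0.png")
a=cv2.resize(t[85:185,290:390],None,fx=5,fy=5,interpolation=cv2.INTER_CUBIC)
cv2.imwrite("pics/cropA.png",a)
cv2.imwrite("pics/cropB.png",cv2.resize(t[160:270,95:235],None,fx=5,fy=5,interpolation=cv2.INTER_CUBIC))
cv2.imwrite("pics/cropC.png",cv2.resize(s[140:250,215:395],None,fx=4,fy=4,interpolation=cv2.INTER_CUBIC))
```

```text
(no output)
```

View pics/cropA.png

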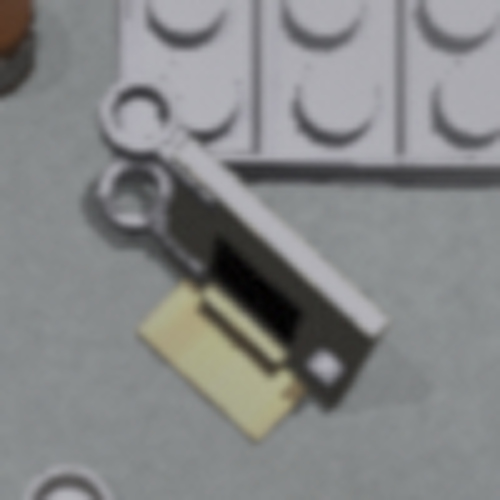

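View pics/cropB.png

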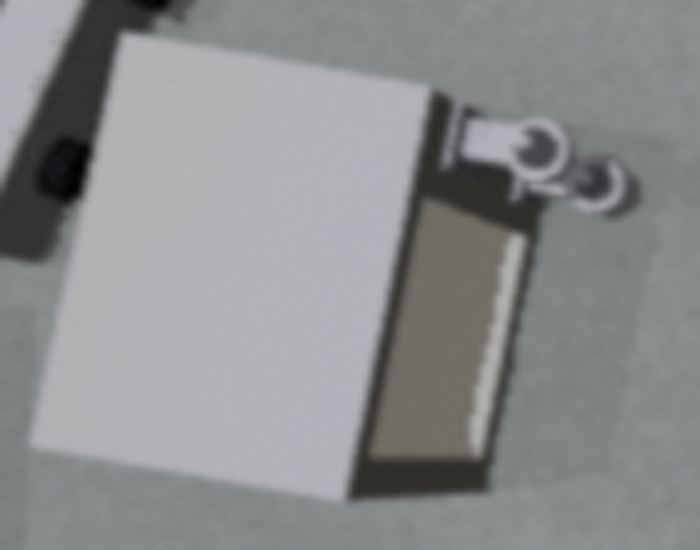

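View pics/cropC.png

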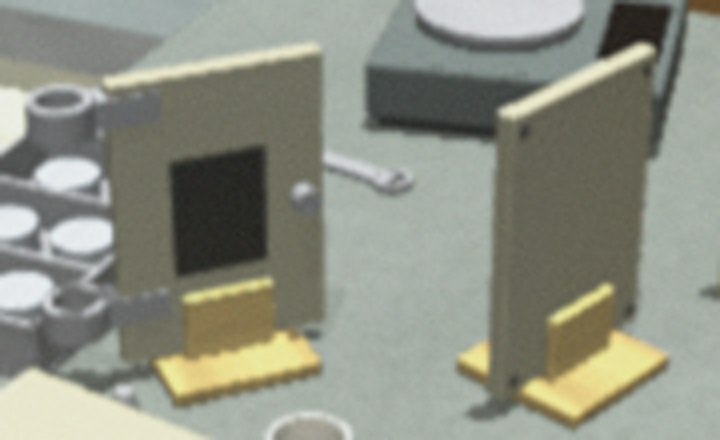

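```bash
cat > h.py <<'E'
import numpy as np,cv2
from scipy.spatial.transform import Rotation as R
from scipy.optimize import least_squares
CAM={'side':dict(f=508.3332540771121,c=(319.3670899,201.8169311),r=[0.52692148,-2.50799228,1.46146376],t=[416.11606266,275.86115278,1009.38019813]),
'top':dict(f=442.7660683656192,c=(316.7520917,205.4998512),r=[2.19022967,-2.16635556,0.13187834],t=[-89.720402,485.98842534,1268.19788489])}
def proj(n,P):
    m=CAM[n]; P=np.atleast_2d(P); q=R.from_rotvec(m['r']).apply(P)+m['t']
    return q[:,:2]/q[:,2:]*m['f']+np.array(m['c'])
def ray(n,uv,m=None):
    m=CAM[n]; d=np.array([(uv[0]-m['c'][0])/m['f'],(uv[1]-m['c'][1])/m['f'],1.])
    Rm=R.from_rotvec(m['r']); return Rm.inv().apply(-np.array(m['t'])),Rm.inv().apply(d)
def atz(n,uv,z):
    o,d=ray(n,uv); return o+d*(z-o[2])/d[2]
def fit(obs,x0,free_z=True):
    # obs: list (cam, local xyz, uv)
    def res(p):
        P=lambda l:R.from_euler('z',p[3]).apply(l)+p[:3]
        return np.concatenate([(proj(c,P(l))[0]-uv) for c,l,uv in obs])
    s=least_squares(res,x0,loss='soft_l1'); return s.x,res(s.x).reshape(-1,2)
def fish(m,P):
    q=R.from_rotvec(m['rvec']).apply(np.atleast_2d(P))+m['tvec']
    rr=np.hypot(q[:,0],q[:,1]); th=np.arctan2(rr,q[:,2])
    return q[:,:2]/rr[:,None]*th[:,None]*m['fx']+np.array([m['cx'],m['cy']])
E
python3 - <<'E'
from h import *
T=lambda u,v:(290+(u-2)/5,85+(v-2)/5)
S=lambda u,v:(215+(u-1.5)/4,140+(v-1.5)/4)
obs=[('top',[98,0,94],T(138,118)),('top',[98,0,-46],T(134,193)),('top',[-70,0,100],T(377,330)),
('side',[98,0,94],S(58,101)),('side',[98,0,-46],S(77,298)),('side',[70,7,100],S(107,86)),('side',[-70,7,100],S(322,52)),('side',[-70,7,-100],S(324,320)),('side',[70,7,-100],S(123,358))]
x0=atz('top',T(280,240),200);print(x0,[atz('top',T(138,118),200),atz('top',T(377,330),200)])
a=atz('top',T(138,118),200)-atz('top',T(377,330),200)
x,r=fit(obs,[*x0[:2],110,np.arctan2(a[1],a[0])]);print("door",x,'\n',r.round(1))
# panel side corners
obs=[('side',[-70,7,100],S(648,48)),('side',[70,7,100],S(513,115)),('side',[70,7,-100],S(507,392)),('top',[70,-7,100],(346.,206)),('top',[-70,0,100],(400.5,226))]
for y0 in (-.4,):
  p=atz('top',(372,217),200); a=atz('top',(346,206),200)-atz('top',(400,226),200)
  x,r=fit(obs,[*p[:2],110,np.arctan2(a[1],a[0])]);print("panel",x,'\n',r.round(1))
# pins: upper ring? at crop B
B=lambda u,v:(95+(u-2)/5,160+(v-2)/5)
for nm,uv in (('upper',(540,148)),('lower',(600,185))):
  for z in (200,232,60,92): print(nm,z,atz('top',B(*uv),z).round(1))
for uv in ((122,33),(435,88),(350,500),(30,445)): print('box',atz('top',B(*uv),260).round(1))
E
```

```text
[ 658.5212967  -153.44366223  200.        ] [array([721.85207473, -79.74160329, 200.        ]), array([ 612.10113855, -203.41277433,  200.        ])]
door [ 657.55529811 -150.94830065  113.86032882    0.82898513] 
 [[-0.3 -1.7]
 [-0.5 -1. ]
 [ 0.4 -0.5]
 [ 0.3 -0.6]
 [-0.4  0.3]
 [ 0.1  0.1]
 [ 0.7 -0.6]
 [ 0.9  0.7]
 [ 0.9  2.3]]
panel [ 443.37688937 -219.1800737   119.43256659    1.25722601] 
 [[ 2.8 -1.2]
 [ 1.4  0.1]
 [-0.1  2.7]
 [ 0.5 -1.9]
 [-1.3 -1.3]]
upper 200 [507.  207.3 200. ]
upper 232 [502.7 199.6 232. ]
upper 60 [526.1 240.9  60. ]
upper 92 [521.7 233.3  92. ]
lower 200 [488.6 176.5 200. ]
lower 232 [484.8 169.7 232. ]
lower 60 [505.3 206.3  60. ]
lower 92 [501.5 199.5  92. ]
box [551.8 393.7 260. ]
box [527.1 243.9 260. ]
box [331.3 275.5 260. ]
box [355.4 425.7 260. ]
```

```bash
cat >> h.py <<'E'
def plan(pos,yawz,ctrl,n=None):
    """rows (uniform, tool axes) from measured pose to tool-down pose w/ tool z at angle yawz"""
    o=ctrl.get_obs(); p=np.array(o['ee_pos']); Rt=R.from_quat(o['ee_rot'])
    M=Rt.as_matrix(); z=M[:,2]; cur=np.arctan2(z[1],z[0])
    zc=np.array([np.cos(yawz),np.sin(yawz),0]); xc=np.array([0,0,-1.]); T=np.column_stack([xc,np.cross(zc,xc),zc])
    Rr=Rt.inv()*R.from_matrix(T)
    print('t',round(o['clock'],2),'pos',p.round(1),'yawz',round(cur,3),'tilt',M[2,0].round(4),'F',o['force'].round(1),'tau',o['torque'].round(2),'w',round(o['grip_width'],1),'q',o['joint_positions'].round(2))
    print('d_world',(np.array(pos)-p).round(1),'d_tool_now cm',(Rt.inv().apply(np.array(pos)-p)/10).round(2),'rotvec',Rr.as_rotvec().round(3),
          'd_tool_final cm',(T.T@(np.array(pos)-p)/10).round(2))
E
python3 - <<'E'
from workcell import ctrl
from h import *
print(R.from_quat(ctrl.get_obs()['ee_rot']).as_matrix().round(3))
for z in (2.400,-0.742): plan([657,-151,290],z,ctrl)
for n,uv in (('cup',(304,187)),('bottle',(287,90)),('glass',(246,100)),('yellow',(433,270)),('orange',(322,256))): print(n,atz('top',uv,50).round())
E
```

```text
[[-0.001  0.901  0.435]
 [ 0.001  0.435 -0.901]
 [-1.     0.    -0.001]]
t 0.15 pos [ 271.6 -562.4  222.1] yawz -1.121 tilt -1.0 F [0.2 0.  0.2] tau [ 0.05  0.03 -0.  ] w 87.6 q [-1.14  0.42  1.63 -0.    1.09 -0.02]
d_world [385.4 411.4  67.9] d_tool_now cm [ -6.77  52.6  -20.3 ] rotvec [ 2.762e+00 -0.000e+00  2.000e-03] d_tool_final cm [ -6.79 -56.37  -0.63]
t 0.15 pos [ 271.6 -562.4  222.1] yawz -1.121 tilt -1.0 F [0.2 0.  0.2] tau [ 0.05  0.03 -0.  ] w 87.6 q [-1.14  0.42  1.63 -0.    1.09 -0.02]
d_world [385.4 411.4  67.9] d_tool_now cm [ -6.77  52.6  -20.3 ] rotvec [-0.379 -0.001 -0.   ] d_tool_final cm [-6.79 56.37  0.61]
cup [538. -47.  50.]
bottle [825.   7.  50.]
glass [792. 126.  50.]
yellow [ 304. -416.   50.]
orange [ 341. -100.   50.]
```

Call:
play_rows(deltas=[{"x":-4,"gripper":8.7},{"x":-4},{"rx":-0.126},{"rx":-0.126},{"rx":-0.127},{"y":4.5},{"y":4.5},{"y":4.5},{"y":4.5},{"y":4.5},{"y":4.5},{"y":4.5}])

```text
validation failed for argument at $.de...
```

Call:
play_rows(deltas=[{"y":4},{"y":4},{"y":4},{"y":0},{"y":0}])

```text
validation failed for argument at $.de...
```

Run:
```python
from workcell import ctrl
from h import *
plan([657,-151,290],-0.742,ctrl)
m=ctrl.camera_model('wrist'); f=ctrl.grab_frame('wrist'); cv2.imwrite("pics/w1.png",f[:,:,::-1])
print(m); np.save('w1.npy',m,allow_pickle=True)
```

```text
t 0.15 pos [ 271.6 -562.4  222.1] yawz -1.121 tilt -1.0 F [0.2 0.  0.2] tau [ 0.05  0.03 -0.  ] w 87.6 q [-1.14  0.42  1.63 -0.    1.09 -0.02]
d_world [385.4 411.4  67.9] d_tool_now cm [ -6.77  52.6  -20.3 ] rotvec [-0.379 -0.001 -0.   ] d_tool_final cm [-6.79 56.37  0.61]
{'fx': 309.70691628693146, 'fy': 309.70691628693146, 'cx': 324.7067729868621, 'cy': 204.88190048603184, 'rvec': array([-2.45349328,  1.54066489,  0.21957976]), 'tvec': array([-624.98950545,  -32.67195554,  391.96055513])}
```

View pics/w1.png

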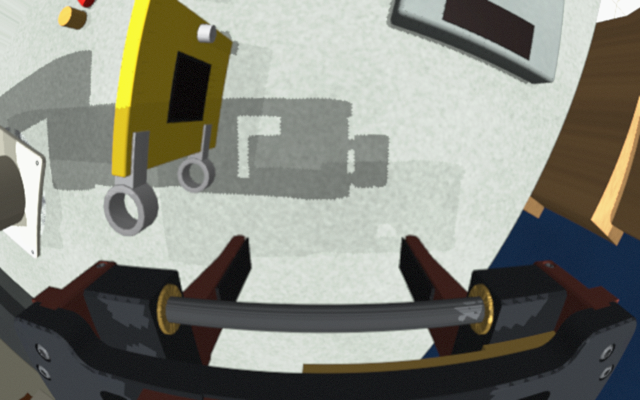

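The call was refused and the arm has not moved. The rows probably need every field, so I'll try one complete row.

Call:
play_rows(deltas=[{"gripper":8.7,"x":-4,"y":0,"z":0,"rx":0,"ry":0,"rz":0}])

```text
clock: 0.3
ee_pos: [270.3, -559.7, 257.6]
ee_rot: [0.378, 0.602, -0.374, 0.596]
force: [0.5, -0.5, -1.1]
grip_width: 87.0
```

Call:
play_rows(deltas=[{"gripper":8.7,"x":-4,"y":0,"z":0,"rx":0,"ry":0,"rz":0},{"gripper":8.7,"x":0,"y":0,"z":0,"rx":-0.126,"ry":0,"rz":0},{"gripper":8.7,"x":0,"y":0,"z":0,"rx":-0.126,"ry":0,"rz":0},{"gripper":8.7,"x":0,"y":0,"z":0,"rx":-0.127,"ry":0,"rz":0},{"gripper":8.7,"x":0,"y":4.5,"z":0,"rx":0,"ry":0,"rz":0},{"gripper":8.7,"x":0,"y":4.5,"z":0,"rx":0,"ry":0,"rz":0},{"gripper":8.7,"x":0,"y":4.5,"z":0,"rx":0,"ry":0,"rz":0},{"gripper":8.7,"x":0,"y":4.5,"z":0,"rx":0,"ry":0,"rz":0},{"gripper":8.7,"x":0,"y":4.5,"z":0,"rx":0,"ry":0,"rz":0},{"gripper":8.7,"x":0,"y":4.5,"z":0,"rx":0,"ry":0,"rz":0},{"gripper":8.7,"x":0,"y":4.5,"z":0,"rx":0,"ry":0,"rz":0},{"gripper":8.7,"x":0,"y":4.5,"z":0,"rx":0,"ry":0,"rz":0}])

```text
clock: 1.5
ee_pos: [516.0, -295.8, 302.6]
ee_rot: [0.256, 0.659, -0.256, 0.659]
force: [0.2, 0.5, -0.5]
grip_width: 86.8
```

Call:
play_rows(deltas=[{"gripper":8.7,"x":0,"y":4,"z":0,"rx":0,"ry":0,"rz":0},{"gripper":8.7,"x":0,"y":2,"z":0,"rx":0,"ry":0,"rz":0},{"gripper":8.7,"x":0,"y":0,"z":0,"rx":0,"ry":0,"rz":0},{"gripper":8.7,"x":0,"y":0,"z":0,"rx":0,"ry":0,"rz":0}])

```text
clock: 1.9
ee_pos: [555.3, -253.1, 302.4]
ee_rot: [0.256, 0.659, -0.256, 0.659]
force: [-0.2, 0.6, 0.5]
grip_width: 86.7
```

Run:
```python
from workcell import ctrl
from h import *
plan([657,-151,290],-0.742,ctrl)
m=ctrl.camera_model('wrist'); f=ctrl.grab_frame('wrist'); cv2.imwrite("pics/w2.png",f[:,:,::-1])
print(m['rvec'],m['tvec']); np.save('w2.npy',m,allow_pickle=True)
```

```text
t 1.9 pos [ 555.3 -253.1  302.4] yawz -0.741 tilt -1.0 F [-0.2  0.6  0.5] tau [-0.02 -0.05  0.04] w 86.7 q [-0.45  0.32  1.59 -0.    1.23  0.29]
d_world [101.7 102.1 -12.4] d_tool_now cm [ 1.23 14.4   0.61] rotvec [ 0.001 -0.001  0.001] d_tool_final cm [ 1.24 14.4   0.59]
[-2.681309    1.04221481  0.14887602] [-581.1194249   125.44629371  520.62767919]
```

View pics/w2.png

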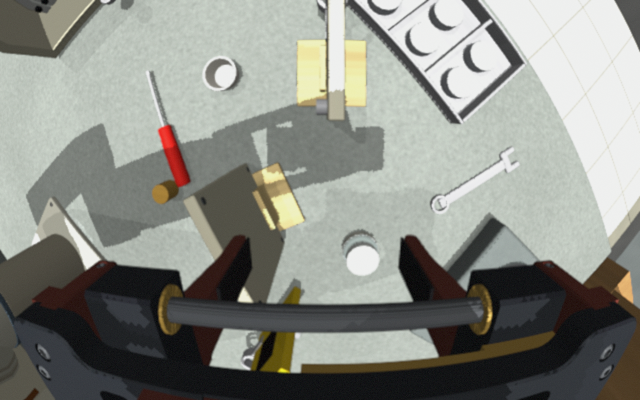

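Run:
```python
from h import *
m=np.load('w2.npy',allow_pickle=True).item()
x=[657.6,-151,113.9,.829]
f=cv2.imread('pics/w2.png')
for l in ([-70,7,100],[-70,-7,100],[-70,7,-100],[-70,-7,-100],[70,7,100],[70,-7,100]):
    uv=fish(m,R.from_euler('z',x[3]).apply(l)+x[:3])[0]; print(l,uv.round(1)); cv2.circle(f,tuple(int(round(v*1)) for v in uv),1,(0,0,255),-1)
cv2.imwrite('pics/w2o.png',cv2.resize(f[0:140,260:440],None,fx=4,fy=4,interpolation=cv2.INTER_CUBIC))
```

```text
[-70, 7, 100] [322.8 120.3]
[-70, -7, 100] [340.3 120.4]
[-70, 7, -100] [323.8 119.3]
[-70, -7, -100] [333.6 119.3]
[70, 7, 100] [322.9 -37.9]
[70, -7, 100] [339.7 -37.7]
```

View pics/w2o.png

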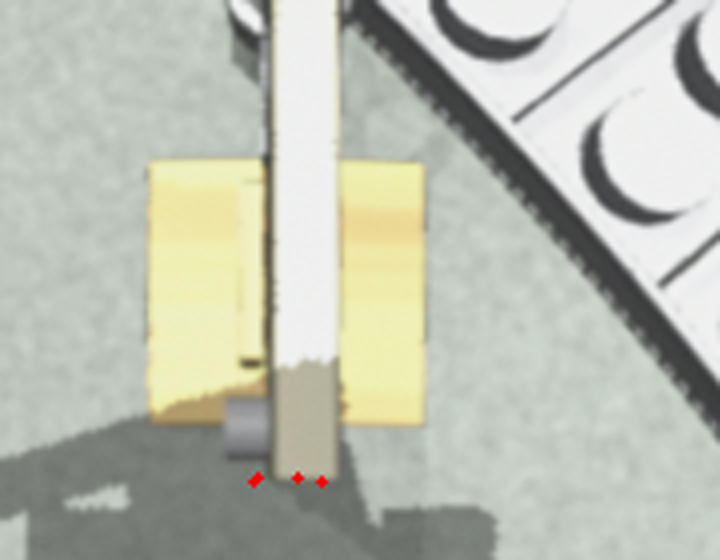

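Call:
play_rows(deltas=[{"gripper":8.7,"x":0,"y":4,"z":0.5,"rx":0,"ry":0,"rz":0},{"gripper":8.7,"x":0,"y":4,"z":0.47,"rx":0,"ry":0,"rz":0},{"gripper":8.7,"x":0,"y":4,"z":0,"rx":0,"ry":0,"rz":0},{"gripper":8.7,"x":0,"y":2.4,"z":0,"rx":0,"ry":0,"rz":0},{"gripper":8.7,"x":3,"y":0,"z":0,"rx":0,"ry":0,"rz":0},{"gripper":8.7,"x":3,"y":0,"z":0,"rx":0,"ry":0,"rz":0},{"gripper":8.7,"x":0,"y":0,"z":0,"rx":0,"ry":0,"rz":0},{"gripper":8.7,"x":0,"y":0,"z":0,"rx":0,"ry":0,"rz":0}])

```text
clock: 2.75
ee_pos: [659.5, -154.8, 242.8]
ee_rot: [0.257, 0.659, -0.257, 0.658]
force: [-0.1, 0.5, 0.4]
grip_width: 86.9
```

Run:
```python
from workcell import ctrl
from h import *
plan([660,-154,175],-0.742,ctrl)
m=ctrl.camera_model('wrist'); f=ctrl.grab_frame('wrist'); cv2.imwrite("pics/w3.png",f[:,:,::-1])
np.save('w3.npy',m,allow_pickle=True)
f=ctrl.grab_frame('side'); cv2.imwrite("pics/s3.png",f[:,:,::-1])
```

```text
t 2.75 pos [ 659.5 -154.8  242.8] yawz -0.744 tilt -1.0 F [-0.1  0.5  0.4] tau [-0.02 -0.04  0.03] w 86.9 q [-0.25  0.48  1.49 -0.    1.17  0.5 ]
d_world [  0.5   0.8 -67.8] d_tool_now cm [ 6.78  0.1  -0.01] rotvec [-0.002 -0.001  0.001] d_tool_final cm [ 6.78  0.1  -0.02]
```

View pics/w3.png

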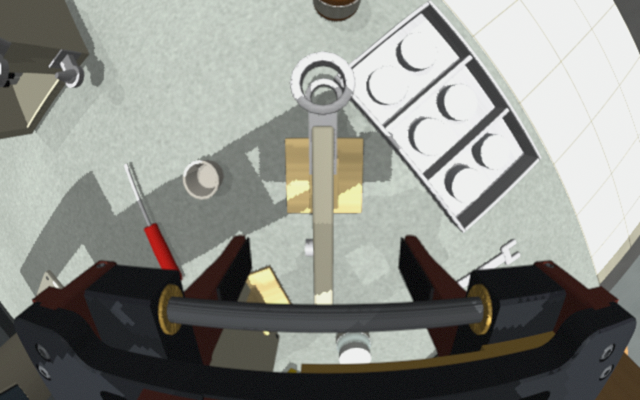

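View pics/s3.png

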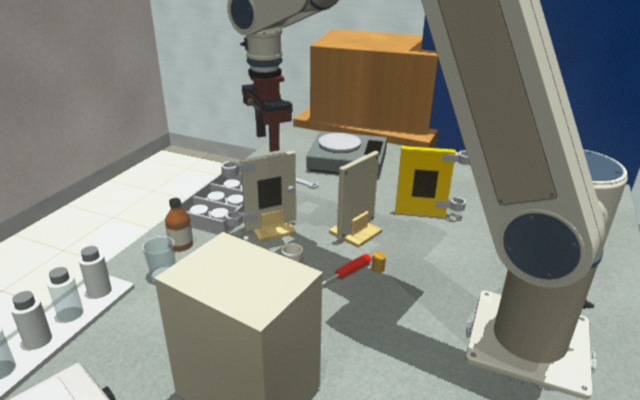

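Run:
```python
from h import *
f=cv2.imread('pics/w3.png')
cv2.imwrite('pics/w3a.png',cv2.resize(f[40:140,275:375],None,fx=5,fy=5,interpolation=cv2.INTER_CUBIC))
cv2.imwrite('pics/w3b.png',cv2.resize(f[30:150,0:140],None,fx=5,fy=5,interpolation=cv2.INTER_CUBIC))
m=np.load('w3.npy',allow_pickle=True).item()
for P in ([506,207,200],[506,207,232],[506,207,60],[506,207,92],[527,244,260],[331,275,260]): print(P,fish(m,P))
x=[660,-154,112,.827]
for l in ([98,0,94],[98,0,-46],[70,7,100],[70,-7,100]): print(l,fish(m,R.from_euler('z',x[3]).apply(l)+x[:3])[0])
```

```text
[506, 207, 200] [[-6.24472097 76.18578424]]
[506, 207, 232] [[-28.05137884  76.43275388]]
[506, 207, 60] [[71.05762923 78.77322576]]
[506, 207, 92] [[55.83844959 77.86588866]]
[527, 244, 260] [[-48.21475019  40.20719265]]
[331, 275, 260] [[-82.86182028 161.21187001]]
[98, 0, 94] [322.82447126  82.82746011]
[98, 0, -46] [323.79796901  97.26870776]
[70, 7, 100] [311.46436318 126.49410571]
[70, -7, 100] [334.11936923 126.46208704]
```

View pics/w3a.png

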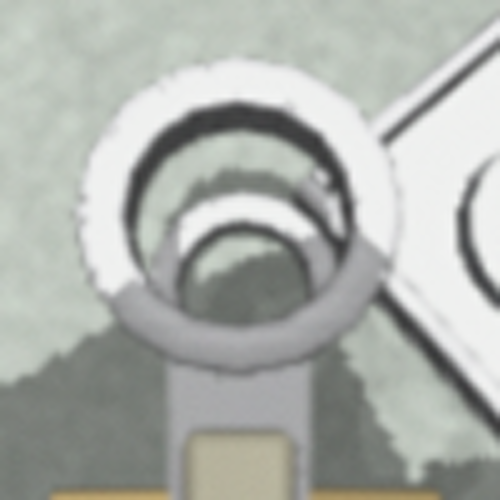

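View pics/w3b.png

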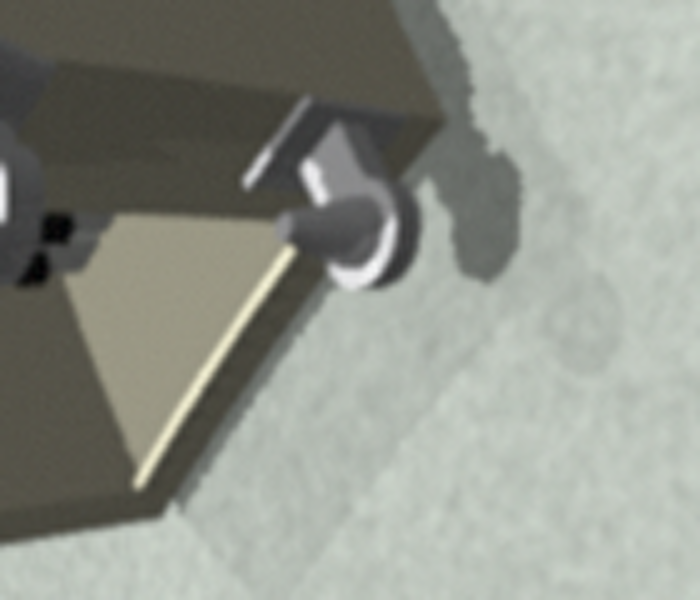

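Call:
play_rows(deltas=[{"gripper":8.7,"x":3,"y":0.1,"z":0,"rx":0,"ry":0,"rz":0},{"gripper":8.7,"x":2.5,"y":0,"z":0,"rx":0,"ry":0,"rz":0},{"gripper":8.7,"x":1.3,"y":0,"z":0,"rx":0,"ry":0,"rz":0},{"gripper":8.7,"x":0,"y":0,"z":0,"rx":0,"ry":0,"rz":0},{"gripper":0.5,"x":0,"y":0,"z":0,"rx":0,"ry":0,"rz":0},{"gripper":0.5,"x":0,"y":0,"z":0,"rx":0,"ry":0,"rz":0},{"gripper":0.5,"x":0,"y":0,"z":0,"rx":0,"ry":0,"rz":0},{"gripper":0.5,"x":0,"y":0,"z":0,"rx":0,"ry":0,"rz":0},{"gripper":0.5,"x":0,"y":0,"z":0,"rx":0,"ry":0,"rz":0},{"gripper":0.5,"x":0,"y":0,"z":0,"rx":0,"ry":0,"rz":0}], force=30)

```text
clock: 3.85
ee_pos: [660.7, -152.9, 174.9]
ee_rot: [0.256, 0.659, -0.256, 0.659]
force: [-0.7, -0.2, 0.4]
grip_width: 42.4
```

Call:
play_rows(deltas=[{"gripper":0.5,"x":0,"y":0,"z":0,"rx":0,"ry":0,"rz":0},{"gripper":0.5,"x":0,"y":0,"z":0,"rx":0,"ry":0,"rz":0},{"gripper":0.5,"x":0,"y":0,"z":0,"rx":0,"ry":0,"rz":0},{"gripper":0.5,"x":0,"y":0,"z":0,"rx":0,"ry":0,"rz":0},{"gripper":0.5,"x":0,"y":0,"z":0,"rx":0,"ry":0,"rz":0},{"gripper":0.5,"x":0,"y":0,"z":0,"rx":0,"ry":0,"rz":0}], force=50)

```text
clock: 4.45
ee_pos: [660.6, -152.8, 174.6]
ee_rot: [0.256, 0.659, -0.256, 0.659]
force: [0.0, -0.2, 0.8]
grip_width: 13.9
```

Call:
play_rows(deltas=[{"gripper":0.5,"x":0,"y":0,"z":0,"rx":0,"ry":0,"rz":0},{"gripper":0.5,"x":-1,"y":0,"z":0,"rx":0,"ry":0,"rz":0},{"gripper":0.5,"x":-2,"y":0,"z":0,"rx":0,"ry":0,"rz":0},{"gripper":0.5,"x":-2,"y":0,"z":0,"rx":0,"ry":0,"rz":0},{"gripper":0.5,"x":-2,"y":0,"z":0,"rx":0,"ry":0,"rz":0},{"gripper":0.5,"x":-1,"y":0,"z":0,"rx":0,"ry":0,"rz":0},{"gripper":0.5,"x":-1,"y":0,"z":0,"rx":0,"ry":0,"rz":0},{"gripper":0.5,"x":0,"y":0,"z":0,"rx":0,"ry":0,"rz":0},{"gripper":0.5,"x":0,"y":0,"z":0,"rx":0,"ry":0,"rz":0}])

```text
clock: 5.35
ee_pos: [660.3, -152.8, 264.0]
ee_rot: [0.256, 0.659, -0.256, 0.659]
force: [-0.6, 0.8, -4.8]
grip_width: 13.9
```

Run:
```python
from workcell import ctrl
from h import *
plan([490,110,265],-0.164,ctrl)
f=ctrl.grab_frame('side'); cv2.imwrite("pics/s4.png",f[:,:,::-1])
m=ctrl.camera_model('wrist'); f=ctrl.grab_frame('wrist'); cv2.imwrite("pics/w4.png",f[:,:,::-1]); np.save('w4.npy',m,allow_pickle=True)
```

```text
t 5.35 pos [ 660.3 -152.8  264. ] yawz -0.742 tilt -1.0 F [-0.6  0.8 -4.8] tau [-0.02  0.    0.04] w 13.9 q [-0.24  0.46  1.47 -0.    1.21  0.5 ]
d_world [-170.3  262.8    1. ] d_tool_now cm [ -0.08   7.86 -30.31] rotvec [-0.578 -0.001  0.   ] d_tool_final cm [ -0.1   23.15 -21.1 ]
```

View pics/s4.png

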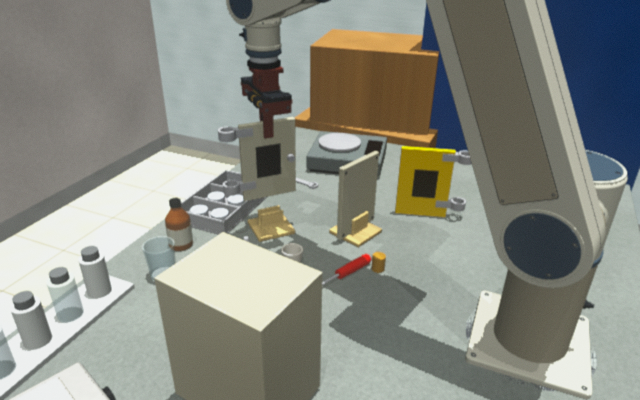

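View pics/w4.png

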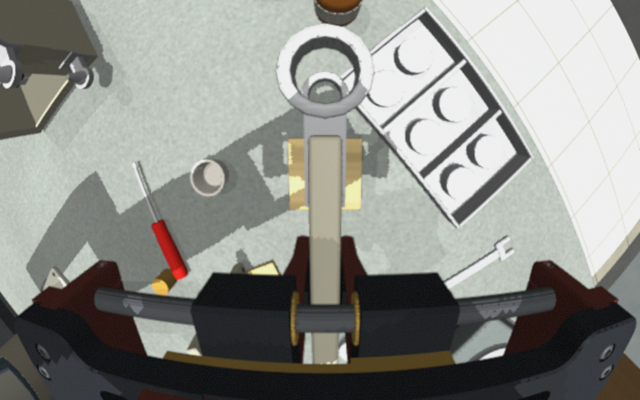

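Call:
play_rows(deltas=[{"gripper":0.5,"x":0,"y":0,"z":-1.5,"rx":0,"ry":0,"rz":0},{"gripper":0.5,"x":0,"y":0,"z":-3,"rx":0,"ry":0,"rz":0},{"gripper":0.5,"x":0,"y":0,"z":-3.5,"rx":0,"ry":0,"rz":0},{"gripper":0.5,"x":0,"y":0,"z":-3.5,"rx":0,"ry":0,"rz":0},{"gripper":0.5,"x":0,"y":0,"z":-3.5,"rx":0,"ry":0,"rz":0},{"gripper":0.5,"x":0,"y":0,"z":-3.5,"rx":0,"ry":0,"rz":0},{"gripper":0.5,"x":0,"y":0,"z":-3.5,"rx":0,"ry":0,"rz":0},{"gripper":0.5,"x":0,"y":0,"z":-2.5,"rx":-0.05,"ry":0,"rz":0},{"gripper":0.5,"x":0,"y":0,"z":-1.0,"rx":-0.1,"ry":0,"rz":0},{"gripper":0.5,"x":0,"y":0,"z":0,"rx":-0.1,"ry":0,"rz":0},{"gripper":0.5,"x":0,"y":0,"z":0,"rx":-0.1,"ry":0,"rz":0},{"gripper":0.5,"x":0,"y":0,"z":0,"rx":-0.1,"ry":0,"rz":0}])

```text
clock: 6.65
ee_pos: [472.0, 19.2, 264.3]
ee_rot: [0.101, 0.7, -0.101, 0.7]
force: [-0.2, -0.2, -5.3]
grip_width: 14.2
```

Call:
play_rows(deltas=[{"gripper":0.5,"x":0,"y":0,"z":0,"rx":-0.08,"ry":0,"rz":0},{"gripper":0.5,"x":0,"y":0,"z":0,"rx":-0.048,"ry":0,"rz":0},{"gripper":0.5,"x":0,"y":0,"z":0,"rx":0,"ry":0,"rz":0},{"gripper":0.5,"x":0,"y":0,"z":0,"rx":0,"ry":0,"rz":0},{"gripper":0.5,"x":0,"y":0,"z":0,"rx":0,"ry":0,"rz":0}])

```text
clock: 7.15
ee_pos: [472.3, 19.0, 264.5]
ee_rot: [0.058, 0.705, -0.058, 0.705]
force: [1.1, 0.6, -4.1]
grip_width: 14.0
```

Run:
```python
from workcell import ctrl
from h import *
plan([490,110,265],-0.164,ctrl)
m=ctrl.camera_model('wrist'); f=ctrl.grab_frame('wrist'); cv2.imwrite("pics/w5.png",f[:,:,::-1]); np.save('w5.npy',m,allow_pickle=True)
f=ctrl.grab_frame('top'); cv2.imwrite("pics/t5.png",f[:,:,::-1])
for P in ([506,207,200],[506,207,232],[506,207,60],[506,207,92],[527,244,260],[331,275,260]): print(P,fish(m,P))
```

```text
t 7.15 pos [472.3  19.  264.5] yawz -0.165 tilt -1.0 F [ 1.1  0.6 -4.1] tau [-0.1  -0.06  0.01] w 14.0 q [0.02 0.14 1.91 0.   1.08 0.18]
d_world [17.7 91.   0.5] d_tool_now cm [-0.05  9.26  0.25] rotvec [-0.001 -0.     0.   ] d_tool_final cm [-0.05  9.26  0.26]
[506, 207, 200] [[326.31118693 -27.53126236]]
[506, 207, 232] [[326.5009275  -47.37576721]]
[506, 207, 60] [[325.8281668  23.8096826]]
[506, 207, 92] [[325.90642023  15.41263074]]
[527, 244, 260] [[ 350.35713494 -113.35199583]]
[331, 275, 260] [[ 79.790309   -55.05397275]]
```

View pics/w5.png

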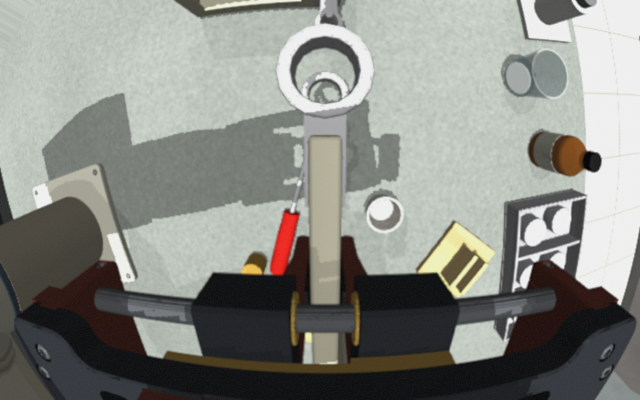

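View pics/t5.png

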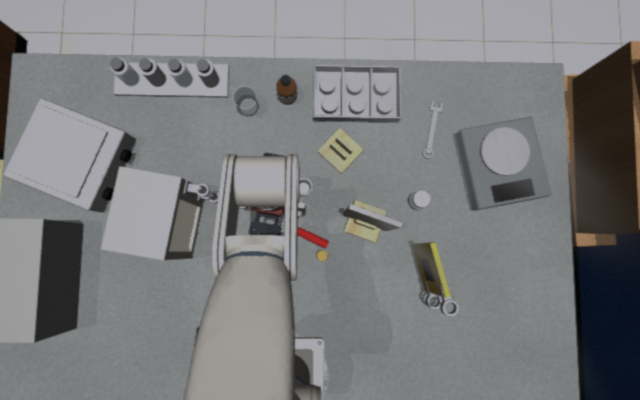

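Run:
```python
from h import *
f=cv2.imread('pics/w5.png')
cv2.imwrite('pics/w5a.png',cv2.resize(f[0:150,260:390],None,fx=5,fy=4,interpolation=cv2.INTER_CUBIC))
m=np.load('w5.npy',allow_pickle=True).item()
tcp=np.array([472.3,19,264.5]); 
for dz in (62,60,58):
  for l in ([98,0,94],[98,0,-46],[70,7,100],[70,-7,100]): print(dz,l,fish(m,R.from_euler('z',1.406).apply(l)+tcp-[0,0,dz])[0])
```

```text
62 [98, 0, 94] [321.80587891  65.33817197]
62 [98, 0, -46] [323.44384391  92.52393813]
62 [70, 7, 100] [304.2211357  132.01004293]
62 [70, -7, 100] [339.30074877 131.92805939]
60 [98, 0, 94] [321.75681485  64.53116765]
60 [98, 0, -46] [323.43245754  92.33330306]
60 [70, 7, 100] [303.88528204 132.23607988]
60 [70, -7, 100] [339.53316679 132.15202228]
58 [98, 0, 94] [321.70621944  63.69941849]
58 [98, 0, -46] [323.42090005  92.13982681]
58 [70, 7, 100] [303.53840053 132.4696414 ]
58 [70, -7, 100] [339.773235   132.38342276]
```

View pics/w5a.png

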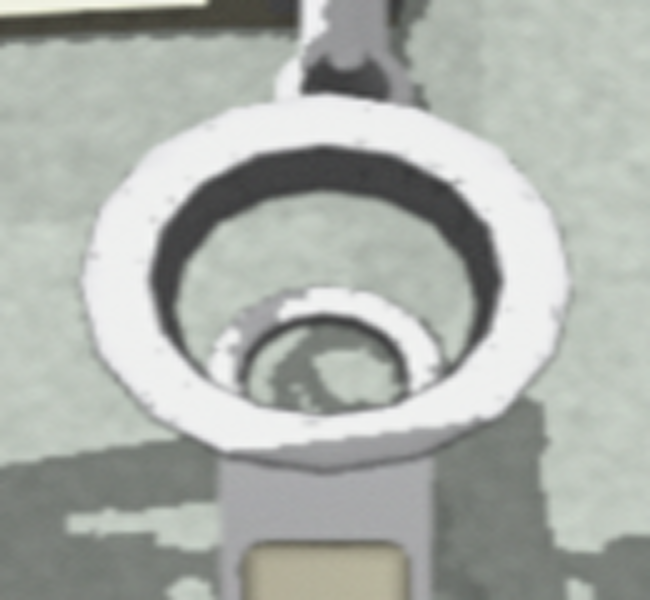

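Call:
play_rows(deltas=[{"gripper":0.5,"x":0,"y":1.5,"z":0.25,"rx":0,"ry":0,"rz":0},{"gripper":0.5,"x":0,"y":2.0,"z":0,"rx":0,"ry":0,"rz":0},{"gripper":0.5,"x":0,"y":2.0,"z":0,"rx":0,"ry":0,"rz":0},{"gripper":0.5,"x":0,"y":1,"z":0,"rx":0,"ry":0,"rz":0},{"gripper":0.5,"x":0,"y":0,"z":0,"rx":0,"ry":0,"rz":0},{"gripper":0.5,"x":0,"y":0,"z":0,"rx":0,"ry":0,"rz":0},{"gripper":0.5,"x":0,"y":0,"z":0,"rx":0,"ry":0,"rz":0}])

```text
clock: 7.95
ee_pos: [485.3, 82.3, 264.6]
ee_rot: [0.058, 0.705, -0.058, 0.705]
force: [-0.6, -0.5, -5.0]
grip_width: 13.7
```

Run:
```python
from workcell import ctrl
from h import *
plan([490,110,265],-0.164,ctrl)
m=ctrl.camera_model('wrist'); f=ctrl.grab_frame('wrist'); cv2.imwrite("pics/w6.png",f[:,:,::-1]); np.save('w6.npy',m,allow_pickle=True)
f=f[:,:,::-1]
cv2.imwrite('pics/w6a.png',cv2.resize(f[0:150,260:390],None,fx=5,fy=4,interpolation=cv2.INTER_CUBIC))
f=ctrl.grab_frame('side'); cv2.imwrite("pics/s6.png",f[:,:,::-1])
for P in ([506,207,200],[506,207,232],[506,207,60],[506,207,92]): print(P,fish(m,P))
```

```text
t 7.95 pos [485.3  82.3 264.6] yawz -0.164 tilt -1.0 F [-0.6 -0.5 -5. ] tau [-0.08 -0.04 -0.02] w 13.7 q [ 0.14  0.17  1.88 -0.    1.09  0.31]
d_world [ 4.7 27.7  0.4] d_tool_now cm [-0.04  2.81  0.01] rotvec [-0. -0.  0.] d_tool_final cm [-0.04  2.81  0.01]
[506, 207, 200] [[323.15797838  49.82701059]]
[506, 207, 232] [[322.86976424  39.06840551]]
[506, 207, 60] [[323.83611675  75.45786944]]
[506, 207, 92] [[323.73058572  71.43974396]]
```

View pics/w6a.png

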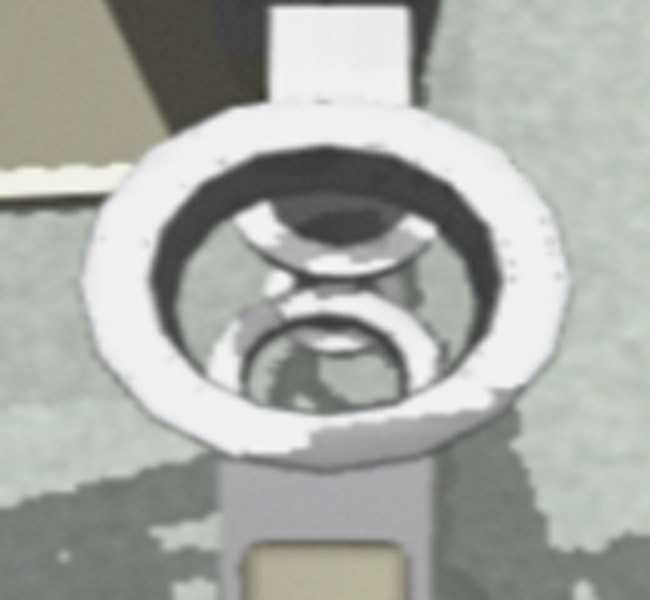

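View pics/s6.png

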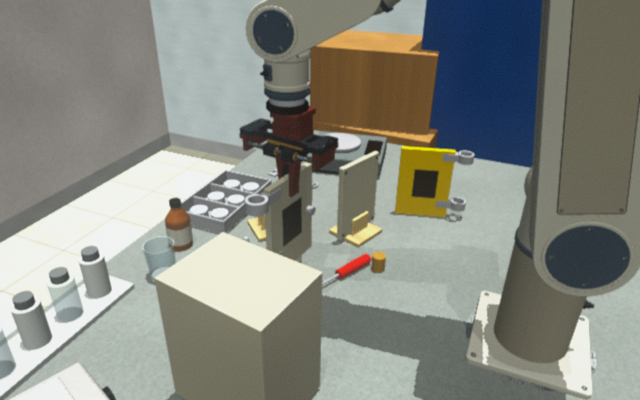

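Call:
play_rows(deltas=[{"gripper":0.5,"x":0,"y":1.4,"z":0.1,"rx":0,"ry":0,"rz":0},{"gripper":0.5,"x":0,"y":1.4,"z":0,"rx":0,"ry":0,"rz":0},{"gripper":0.5,"x":0,"y":0,"z":0,"rx":0,"ry":0,"rz":0},{"gripper":0.5,"x":0,"y":0,"z":0,"rx":0,"ry":0,"rz":0},{"gripper":0.5,"x":0,"y":0,"z":0,"rx":0,"ry":0,"rz":0}])

```text
clock: 8.55
ee_pos: [490.9, 110.3, 264.6]
ee_rot: [0.058, 0.705, -0.058, 0.705]
force: [0.8, -0.7, -5.2]
grip_width: 14.1
```

Run:
```python
from workcell import ctrl
from h import *
plan([490,110,265],-0.164,ctrl)
m=ctrl.camera_model('wrist'); f=ctrl.grab_frame('wrist'); cv2.imwrite("pics/w7.png",f[:,:,::-1]); np.save('w7.npy',m,allow_pickle=True)
f=f[:,:,::-1]
cv2.imwrite('pics/w7a.png',cv2.resize(f[0:150,260:390],None,fx=5,fy=4,interpolation=cv2.INTER_CUBIC))
f=ctrl.grab_frame('top'); cv2.imwrite("pics/t7.png",cv2.resize(f[120:260,95:255,::-1],None,fx=4,fy=4,interpolation=cv2.INTER_CUBIC))
C=R.from_rotvec(m['rvec']).inv().apply(-m['tvec']); print('cam',C)
for P in ([506,207,200],[506,207,232],[506,207,60],[506,207,92]): print(P,fish(m,P))
```

```text
t 8.55 pos [490.9 110.3 264.6] yawz -0.164 tilt -1.0 F [ 0.8 -0.7 -5.2] tau [-0.06 -0.04  0.04] w 14.1 q [ 0.2   0.19  1.85 -0.    1.1   0.36]
d_world [-0.9 -0.3  0.4] d_tool_now cm [-0.04 -0.05 -0.08] rotvec [ 0. -0.  0.] d_tool_final cm [-0.04 -0.05 -0.08]
cam [504.43639608 184.61112676 427.03204642]
[506, 207, 200] [[322.01531772  87.78835744]]
[506, 207, 232] [[321.53124414  82.84489903]]
[506, 207, 60] [[323.14036805  99.33779926]]
[506, 207, 92] [[322.96622522  97.54456783]]
```

View pics/w7a.png

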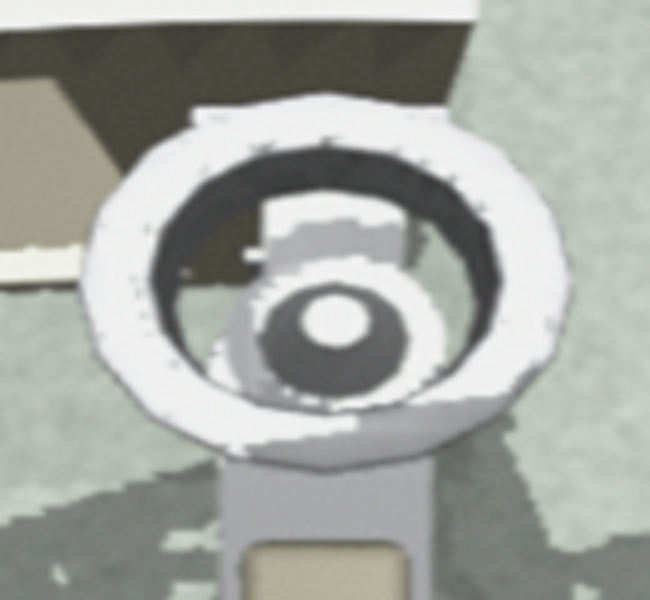

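View pics/t7.png

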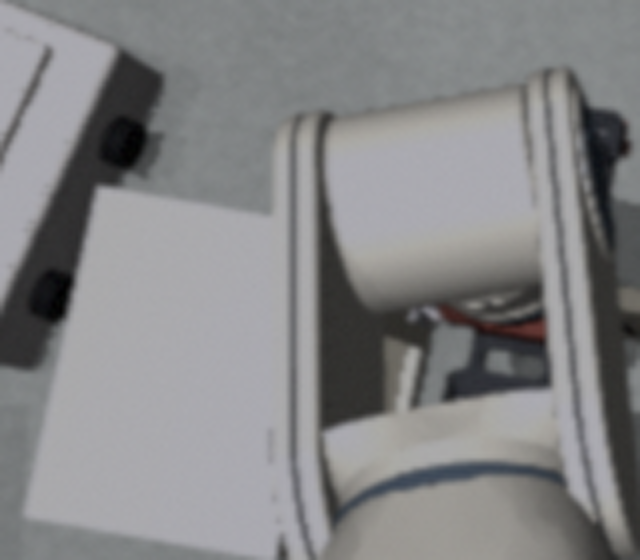

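Call:
play_rows(deltas=[{"gripper":0.5,"x":0,"y":0.38,"z":0.15,"rx":0,"ry":0,"rz":0},{"gripper":0.5,"x":1,"y":0,"z":0,"rx":0,"ry":0,"rz":0},{"gripper":0.5,"x":1.2,"y":0,"z":0,"rx":0,"ry":0,"rz":0},{"gripper":0.5,"x":1,"y":0,"z":0,"rx":0,"ry":0,"rz":0},{"gripper":0.5,"x":0,"y":0,"z":0,"rx":0,"ry":0,"rz":0},{"gripper":0.5,"x":0,"y":0,"z":0,"rx":0,"ry":0,"rz":0}])

```text
clock: 9.25
ee_pos: [492.9, 113.6, 232.1]
ee_rot: [0.058, 0.705, -0.058, 0.704]
force: [0.1, 0.4, -4.8]
grip_width: 13.5
```

Run:
```python
from workcell import ctrl
from h import *
plan([490,110,265],-0.164,ctrl)
m=ctrl.camera_model('wrist'); f=ctrl.grab_frame('wrist'); cv2.imwrite("pics/w8.png",f[:,:,::-1]); np.save('w8.npy',m,allow_pickle=True)
f=f[:,:,::-1]
cv2.imwrite('pics/w8a.png',cv2.resize(f[0:150,260:390],None,fx=5,fy=4,interpolation=cv2.INTER_CUBIC))
```

```text
t 9.25 pos [492.9 113.6 232.1] yawz -0.164 tilt -1.0 F [ 0.1  0.4 -4.8] tau [-0.05 -0.09 -0.03] w 13.5 q [0.2  0.24 1.88 0.   1.03 0.37]
d_world [-2.9 -3.6 32.9] d_tool_now cm [-3.29 -0.41 -0.23] rotvec [-0.    -0.001  0.   ] d_tool_final cm [-3.29 -0.41 -0.22]
```

View pics/w8a.png

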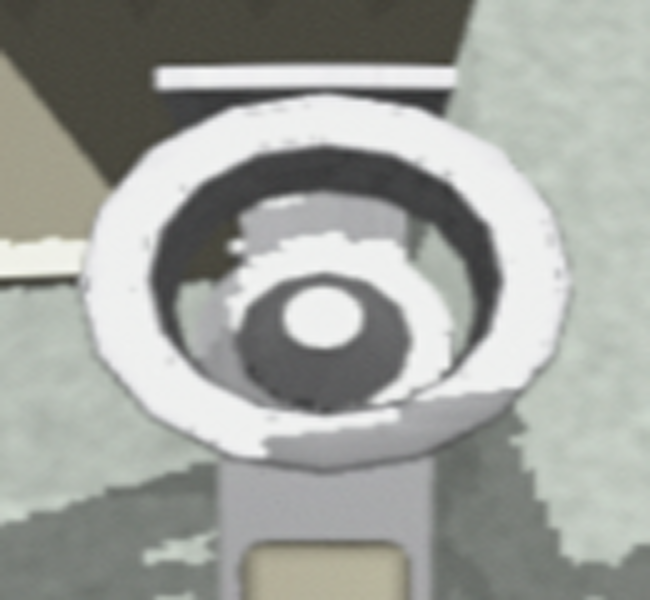

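Call:
play_rows(deltas=[{"gripper":0.5,"x":0.6,"y":0,"z":0,"rx":0,"ry":0,"rz":0},{"gripper":0.5,"x":0.6,"y":0,"z":0,"rx":0,"ry":0,"rz":0},{"gripper":0.5,"x":0.6,"y":0,"z":0,"rx":0,"ry":0,"rz":0},{"gripper":0.5,"x":0.5,"y":0,"z":0,"rx":0,"ry":0,"rz":0},{"gripper":0.5,"x":0,"y":0,"z":0,"rx":0,"ry":0,"rz":0},{"gripper":0.5,"x":0,"y":0,"z":0,"rx":0,"ry":0,"rz":0}])

```text
clock: 9.9
ee_pos: [493.1, 113.7, 209.5]
ee_rot: [0.058, 0.705, -0.058, 0.705]
force: [-0.2, -0.4, -5.4]
grip_width: 13.9
```

Run:
```python
from workcell import ctrl
from h import *
plan([490,110,265],-0.164,ctrl)
f=ctrl.grab_frame('wrist')[:,:,::-1]
cv2.imwrite('pics/w9a.png',cv2.resize(f[0:150,260:390],None,fx=5,fy=4,interpolation=cv2.INTER_CUBIC))
```

```text
t 9.9 pos [493.1 113.7 209.5] yawz -0.164 tilt -1.0 F [-0.2 -0.4 -5.4] tau [-0.06 -0.09 -0.03] w 13.9 q [0.2  0.27 1.9  0.   0.97 0.37]
d_world [-3.1 -3.7 55.5] d_tool_now cm [-5.55 -0.42 -0.25] rotvec [-0. -0.  0.] d_tool_final cm [-5.55 -0.42 -0.25]
```

View pics/w9a.png

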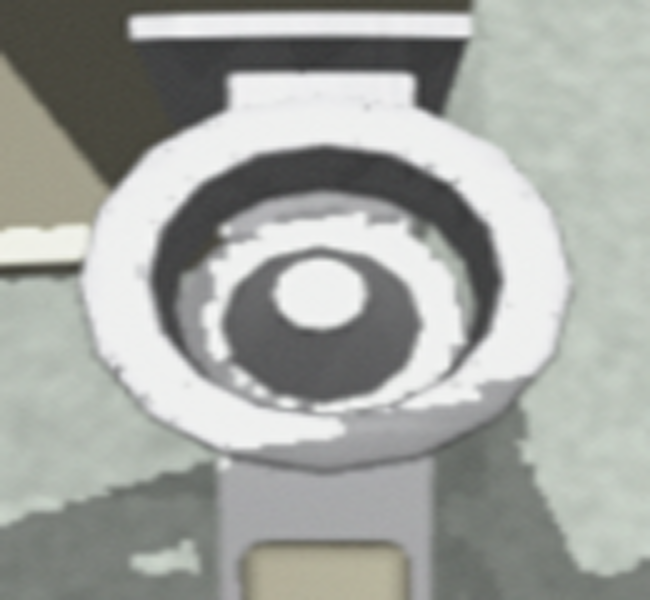

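The wrist crop shows the pin tip inside the upper bore at about (321,293), with the bore centre near (325,285). It is centred, with no side force, so I'll keep lowering.

Call:
play_rows(deltas=[{"gripper":0.5,"x":0.4,"y":0,"z":0,"rx":0,"ry":0,"rz":0},{"gripper":0.5,"x":0.4,"y":0,"z":0,"rx":0,"ry":0,"rz":0},{"gripper":0.3,"x":0.3,"y":0,"z":0,"rx":0,"ry":0,"rz":0},{"gripper":0.3,"x":0.2,"y":0,"z":0,"rx":0,"ry":0,"rz":0},{"gripper":0.5,"x":0,"y":0,"z":0,"rx":0,"ry":0,"rz":0},{"gripper":0.5,"x":0,"y":0,"z":0,"rx":0,"ry":0,"rz":0}])

```text
clock: 10.55
ee_pos: [493.2, 113.7, 196.6]
ee_rot: [0.058, 0.705, -0.058, 0.705]
force: [0.8, -0.3, -5.1]
grip_width: 14.1
```

Call:
play_rows(deltas=[{"gripper":0.5,"x":0.2,"y":0,"z":0,"rx":0,"ry":0,"rz":0},{"gripper":0.5,"x":0.1,"y":0,"z":0,"rx":0,"ry":0,"rz":0},{"gripper":0.5,"x":0.1,"y":0,"z":0,"rx":0,"ry":0,"rz":0},{"gripper":0.5,"x":0,"y":0,"z":0,"rx":0,"ry":0,"rz":0}])

```text
clock: 10.95
ee_pos: [493.2, 113.7, 192.6]
ee_rot: [0.058, 0.705, -0.058, 0.705]
force: [-0.2, -0.2, -4.5]
grip_width: 13.5
```

Run:
```python
from workcell import ctrl
from h import *
plan([490,110,265],-0.164,ctrl)
f=ctrl.grab_frame('wrist')[:,:,::-1]
cv2.imwrite('pics/w10a.png',cv2.resize(f[0:150,260:390],None,fx=5,fy=4,interpolation=cv2.INTER_CUBIC))
```

```text
t 10.95 pos [493.2 113.7 192.6] yawz -0.164 tilt -1.0 F [-0.2 -0.2 -4.5] tau [-0.09 -0.   -0.02] w 13.5 q [0.2  0.29 1.91 0.   0.94 0.37]
d_world [-3.2 -3.7 72.4] d_tool_now cm [-7.24 -0.42 -0.25] rotvec [-0.  0. -0.] d_tool_final cm [-7.24 -0.42 -0.25]
```

View pics/w10a.png

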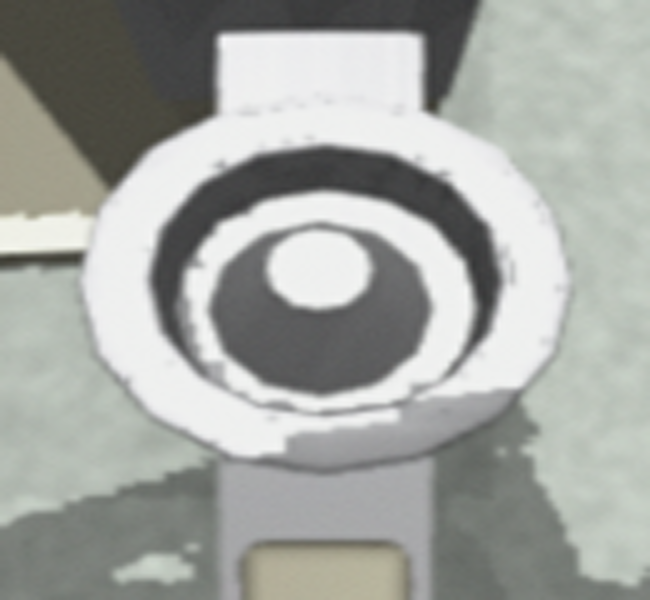

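Call:
play_rows(deltas=[{"gripper":0.5,"x":0.1,"y":0,"z":-0.03,"rx":0,"ry":0,"rz":0},{"gripper":0.5,"x":0.1,"y":0,"z":-0.03,"rx":0,"ry":0,"rz":0},{"gripper":0.5,"x":0.1,"y":0,"z":0,"rx":0,"ry":0,"rz":0},{"gripper":0.5,"x":0,"y":0,"z":0,"rx":0,"ry":0,"rz":0}])

```text
clock: 11.4
ee_pos: [493.6, 113.6, 191.8]
ee_rot: [0.058, 0.704, -0.058, 0.706]
force: [-4.3, -4.7, 15.0]
grip_width: 13.5
```

Contact at TCP z 191.8 matches the expected home height (130 + 62). I'll unload slightly and open.

Call:
play_rows(deltas=[{"gripper":0.5,"x":-0.15,"y":0,"z":0,"rx":0,"ry":0,"rz":0},{"gripper":0.5,"x":0,"y":0,"z":0,"rx":0,"ry":0,"rz":0},{"gripper":2.2,"x":0,"y":0,"z":0,"rx":0,"ry":0,"rz":0},{"gripper":2.5,"x":0,"y":0,"z":0,"rx":0,"ry":0,"rz":0},{"gripper":4,"x":0,"y":0,"z":0,"rx":0,"ry":0,"rz":0},{"gripper":5,"x":0,"y":0,"z":0,"rx":0,"ry":0,"rz":0},{"gripper":6,"x":0,"y":0,"z":0,"rx":0,"ry":0,"rz":0},{"gripper":6,"x":0,"y":0,"z":0,"rx":0,"ry":0,"rz":0},{"gripper":6,"x":0,"y":0,"z":0,"rx":0,"ry":0,"rz":0}])

```text
clock: 12.3
ee_pos: [492.6, 113.8, 191.1]
ee_rot: [0.058, 0.705, -0.058, 0.705]
force: [-0.6, -0.5, -0.6]
grip_width: 59.2
```

Run:
```python
from workcell import ctrl
from h import *
plan([490,110,265],-0.164,ctrl)
f=ctrl.grab_frame('wrist')[:,:,::-1]
cv2.imwrite('pics/w11.png',f)
```

```text
t 12.3 pos [492.6 113.8 191.1] yawz -0.164 tilt -1.0 F [-0.6 -0.5 -0.6] tau [-0.08 -0.02 -0.  ] w 59.2 q [ 0.2   0.29  1.92 -0.    0.93  0.37]
d_world [-2.6 -3.8 73.9] d_tool_now cm [-7.39 -0.42 -0.19] rotvec [ 0. -0.  0.] d_tool_final cm [-7.39 -0.42 -0.19]
```

View pics/w11.png

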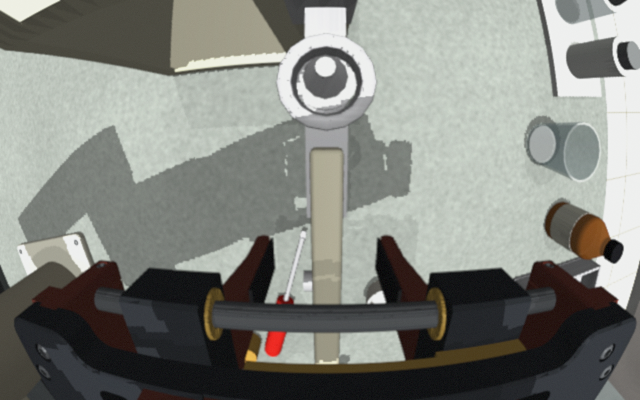

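Released: the eye sits around the pin at ring (327,82), tip (325,67). The door sagged a few mm within its clearance. I'll retreat straight up and inspect.

Call:
play_rows(deltas=[{"gripper":8.0,"x":0,"y":0,"z":0,"rx":0,"ry":0,"rz":0},{"gripper":8.0,"x":-2,"y":0,"z":0,"rx":0,"ry":0,"rz":0},{"gripper":8.0,"x":-3,"y":0,"z":0,"rx":0,"ry":0,"rz":0},{"gripper":8.0,"x":-4,"y":0,"z":0,"rx":0,"ry":0,"rz":0},{"gripper":8.0,"x":-4,"y":0,"z":0,"rx":0,"ry":0,"rz":0},{"gripper":8.0,"x":0,"y":-4.5,"z":0,"rx":0,"ry":0,"rz":0},{"gripper":8.0,"x":0,"y":-4.5,"z":0,"rx":0,"ry":0,"rz":0},{"gripper":8.0,"x":0,"y":0,"z":0,"rx":0,"ry":0,"rz":0},{"gripper":8.0,"x":0,"y":0,"z":0,"rx":0,"ry":0,"rz":0}])

```text
clock: 13.25
ee_pos: [477.8, 24.4, 321.3]
ee_rot: [0.059, 0.705, -0.059, 0.705]
force: [0.6, 0.3, 0.9]
grip_width: 79.8
```

Run:
```python
from workcell import ctrl
from h import *
plan([490,110,265],-0.164,ctrl)
m=ctrl.camera_model('wrist')
f=ctrl.grab_frame('wrist')[:,:,::-1]; cv2.imwrite('pics/w12.png',f); np.save('w12.npy',m,allow_pickle=True)
f=ctrl.grab_frame('side')[:,:,::-1]; cv2.imwrite('pics/s12.png',cv2.resize(f[120:300,150:400],None,fx=3,fy=3,interpolation=cv2.INTER_CUBIC))
```

```text
t 13.25 pos [477.8  24.4 321.3] yawz -0.166 tilt -1.0 F [0.6 0.3 0.9] tau [-0.02 -0.02 -0.01] w 79.8 q [0.03 0.09 1.84 0.   1.21 0.19]
d_world [ 12.2  85.6 -56.3] d_tool_now cm [ 5.64  8.64 -0.22] rotvec [-0.002  0.    -0.   ] d_tool_final cm [ 5.63  8.65 -0.19]
```

View pics/w12.png

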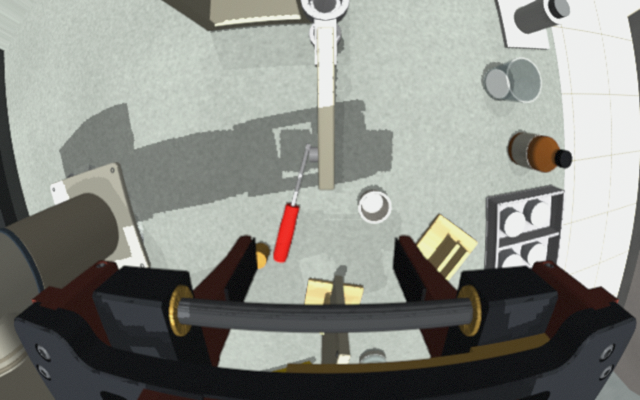

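View pics/s12.png

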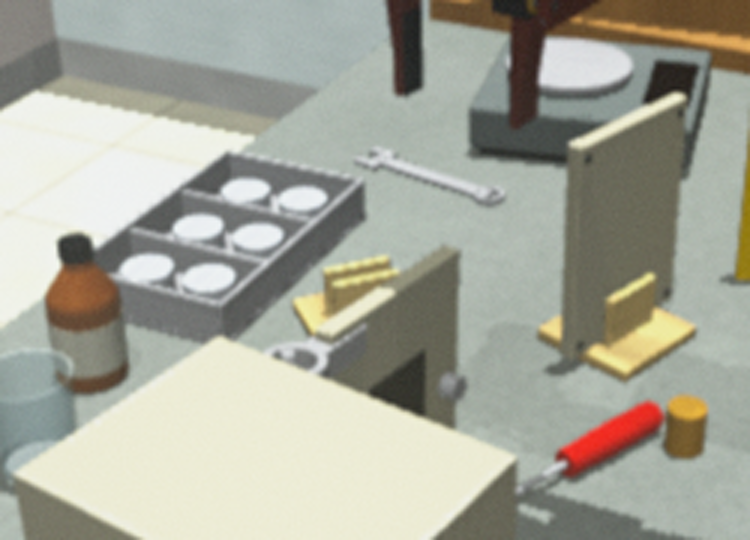

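Call:
play_rows(deltas=[{"gripper":8.0,"x":0,"y":-3,"z":3,"rx":0,"ry":0,"rz":0},{"gripper":8.0,"x":0,"y":-3,"z":3,"rx":0,"ry":0,"rz":0},{"gripper":8.0,"x":0,"y":-3,"z":3,"rx":0,"ry":0,"rz":0},{"gripper":8.0,"x":0,"y":-2,"z":4,"rx":0,"ry":0,"rz":0},{"gripper":8.0,"x":0,"y":-2,"z":4,"rx":0,"ry":0,"rz":0},{"gripper":8.0,"x":0,"y":0,"z":3,"rx":0,"ry":0,"rz":0},{"gripper":8.0,"x":0,"y":0,"z":0,"rx":0,"ry":0,"rz":0},{"gripper":8.0,"x":0,"y":0,"z":0,"rx":0,"ry":0,"rz":0}])

```text
clock: 14.15
ee_pos: [654.2, -134.5, 319.9]
ee_rot: [0.058, 0.705, -0.057, 0.704]
force: [-1.8, 1.0, 0.1]
grip_width: 80.0
```

Run:
```python
from workcell import ctrl
from h import *
plan([490,110,265],-0.164,ctrl)
m=ctrl.camera_model('wrist')
f=ctrl.grab_frame('wrist')[:,:,::-1]; cv2.imwrite('pics/w13.png',f); np.save('w13.npy',m,allow_pickle=True)
f=ctrl.grab_frame('top')[:,:,::-1]; cv2.imwrite('pics/t13.png',f); cv2.imwrite('pics/t13c.png',cv2.resize(f[150:270,150:310],None,fx=4,fy=4,interpolation=cv2.INTER_CUBIC))
f=ctrl.grab_frame('side')[:,:,::-1]; cv2.imwrite('pics/s13.png',f)
```

```text
t 14.15 pos [ 654.2 -134.5  319.9] yawz -0.162 tilt -1.0 F [-1.8  1.   0.1] tau [ 0.01 -0.08  0.02] w 80.0 q [-0.22  0.4   1.43  0.    1.31 -0.06]
d_world [-164.2  244.5  -54.9] d_tool_now cm [  5.54  21.48 -20.15] rotvec [ 0.002 -0.002 -0.   ] d_tool_final cm [  5.49  21.45 -20.19]
```

View pics/w13.png

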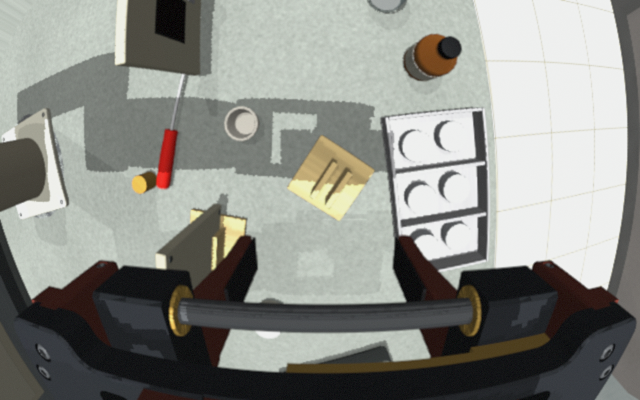

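View pics/t13c.png

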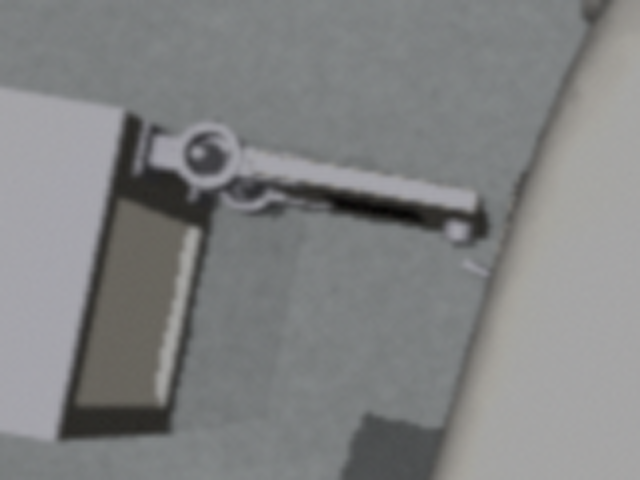

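Run:
```python
import cv2
f=cv2.imread('pics/s13.png'); cv2.imwrite('pics/s13c.png',cv2.resize(f[190:300,220:340],None,fx=5,fy=5,interpolation=cv2.INTER_CUBIC))
f=cv2.imread('pics/t13.png'); cv2.imwrite('pics/t13d.png',cv2.resize(f[170:220,180:280],None,fx=8,fy=8,interpolation=cv2.INTER_CUBIC))
```

```text
(no output)
```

View pics/s13c.png

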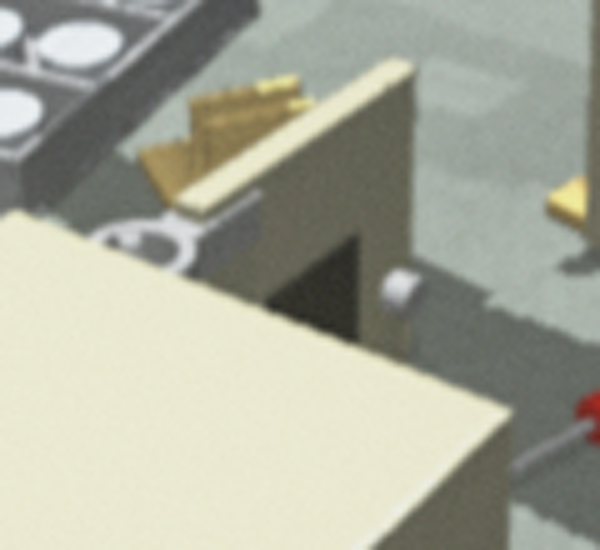

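View pics/t13d.png

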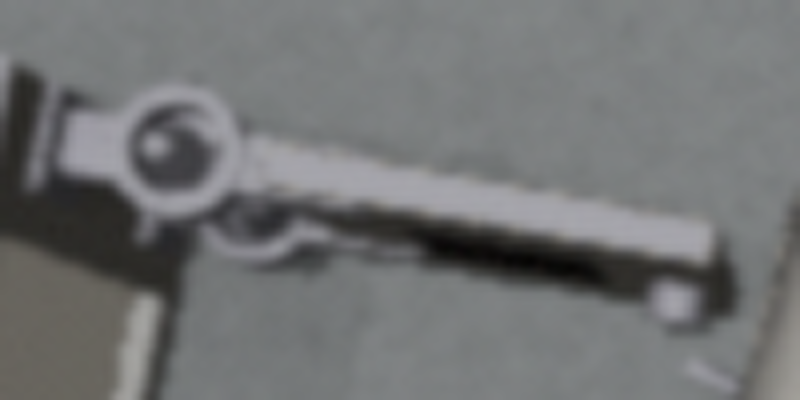

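Run:
```python
from h import *
T=lambda u,v:(180+(u-3.5)/8,170+(v-3.5)/8)
S=lambda u,v:(220+(u-2)/5,190+(v-2)/5)
obs=[('top',[98,0,94],T(178,151)),('top',[98,0,-46],T(258,213)),('top',[-70,-7,100],T(716,222)),('top',[-70,7,100],T(708,262)),
('side',[70,7,100],S(202,211)),('side',[-70,7,100],S(413,70)),('side',[70,-7,100],S(178,197)),('side',[-70,-7,100],S(395,56)),('side',[98,0,94],S(143,246))]
def X(p,l): return R.from_euler('ZYX',p[3:]).apply(l)+p[:3]
def res(p): return np.concatenate([proj(c,X(p,l))[0]-uv for c,l,uv in obs]+[[p[5]*50]])
s=least_squares(res,[490,110,130,1.4,0,0]); p=s.x; print(p.round(3)); print(res(p)[:-1].reshape(-1,2).round(1))
Ri=R.from_euler('ZYX',p[3:]).inv()
for z in (60,200): print('pin in door',Ri.apply(np.array([506,207,z])-p[:3]).round(1))
for z in (-70,70): print('eye underside',X(p,[98,0,z]).round(1))
```

```text
[ 4.90918e+02  1.12129e+02  1.26391e+02  1.41500e+00 -4.90000e-02
  1.30000e-02]
[[-0.3 -0.5]
 [-0.9 -0.9]
 [ 0.2 -0.7]
 [ 0.2 -0.2]
 [ 0.9 -0.3]
 [ 1.6 -0.8]
 [-0.3  0.3]
 [-0.5  0.2]
 [-0.   1. ]]
pin in door [ 92.7  -1.1 -71. ]
pin in door [99.5  0.7 68.8]
eye underside [505.7 212.4  61.3]
eye underside [506.5 205.3 201.1]
```

Run:
```python
from workcell import ctrl
import cv2,numpy as np
a=cv2.imread('pics/s13.png').astype(int); b=ctrl.grab_frame('side')[:,:,::-1].astype(int)
print('door diff',np.abs(a-b)[200:260,255:305].mean(),'bg',np.abs(a-b)[300:380,200:300].mean())
p=cv2.imread('pics/side0.png').astype(int); print('panel diff',np.abs(p-b)[150:235,335:380].mean())
print(ctrl.hand_in())
```

```text
door diff 1.7244444444444444 bg 1.6878333333333333
panel diff 3.1816993464052286
the job is handed in; nothing more can be done
None
```

The door is hung on both pins and released, and I handed the job in at about 14.4 s of the 38 s. I lifted it from its holder by the bare top edge and lined up the upper eye over its pin with the wrist camera. I then lowered it until it touched at the expected home height and backed the arm away.

**Last checks (fit to the top and side views):**

| Check | Lower eye | Upper eye | Limit |
|---|---|---|---|
| Pin along the leaf, x (mm) | 93 | 99.5 | 86 to 110 |
| Pin across the leaf, y (mm) | −1 | +1 | ±12 |
| Pin height, z (mm) | −71 | +69 | 61 to 79, either sign |

- **Seating:** the undersides of the eyes are about 1 mm above the bracket faces.
- **Upright:** the door sagged on release and leans about 3° within the pin clearance; the limit is 10°.
- **At rest:** two side pictures taken moments apart show no movement beyond camera noise.
- **Plain panel:** it looks unmoved against the first picture.
- **Robot:** the gripper was open, clear of everything, when I handed in.

**Checks that disagreed:**
- My wrist-camera predictions were off by about 2–4 mm, so I aligned the eye to the pin directly in the picture instead.
- The fit leaves up to 1.6 px of error in places.
- The lower eye's position rests mostly on a partly hidden view.

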